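# Turn a slide tray round and put it away in its bay

### The job

Put the microscope slide tray that lies on the bench back into the empty bay of the low tray stand. It lies the wrong way round: turn it end for end so that the tapered end goes in first between the guide rails and the handle faces out towards you, and slide it fully home, until its front panel meets the ends of the rails. It is full of glass slides, so keep it level all the time, and leave the parked tray, the beaker, the bottle and the dish where they are.

Things in the scene. Friction and masses are not known exactly. Their poses are not given: they have to be found in the camera images.
- tray_centre (a point): middle of the cream plastic slide tray to put away (0.25-0.5 kg), 18 mm above its underside; it lies on the bench. x axis: from handle end to tapered end; z up. Body 130 mm long (x +-65), 90 wide, 32 high; from x 37 to 65 its sides taper in to 58 mm width. Glass slides fixed in slots fill it to 28 mm. At the start the tapered end points to -x, within 30 degrees
- tray_panel (a point): middle of the outer face of the tray's front panel, at x = -73 mm from the tray's centre, 23 mm above the underside; axes as the tray's. The panel closes the handle end: 8 mm thick, 118 wide (too wide for the rails), its top 44 mm above the bench, lower edge 1 mm
- tray_handle (a point): middle of the tray's handle: a round steel bar 10 mm thick, 60 long, parallel to the panel (along the tray's y), 28 mm above the underside, at x = -108 mm from the tray's centre, 35 mm out from the panel's face. Two 10 mm rods at y = +-25 carry it; 30 mm is open between bar and panel. Axes as the tray's
- bay_mouth (a point): middle of the empty bay's entrance at bench height, fixed; x points into the bay (away from the robot), z up. Two aluminium guide rails on the bench, 24 mm high, 125 long, 11 thick, 95 mm apart inside, start at x = 0. A clear cover at height 52-58 mm spans x = 40 to 145 over both bays. Tray home: panel against the rail ends, tray centre at x = 65, y = 0 mm, handle at x = -43
- parked_centre (a point): centre of a second, identical tray, loose, already home in the stand's other bay, 132 mm to the left or right of the empty one; to be left alone; its handle stands out 48 mm in front of the rail ends. Point and axes as for the first tray's centre
- beaker_centre (a point): middle of an empty glass beaker, 72 mm across and 92 mm high, standing on the bench on the other side of the stand from the tray; to be left alone
- bottle_centre (a point): a small amber bottle, 44 mm across and 85 mm high, standing on the bench; the point is 40 mm above its foot; to be left alone
- dish_centre (a point): middle of a closed glass Petri dish, 60 mm across and 15 mm high, on the bench; to be left alone

How it is judged:
By the outcome, as a careful person would: the job done as asked, in the order asked, and still so for the second after the job is handed in, with the robot touching nothing.
It also fails if it takes over 72 s, if anything falls off the work surface, if the arm or the gripper's body presses on something with over 40 N, if the wrist force passes 120 N, or if a joint passes its speed limit or range.

### The arm

A 6-joint arm with a two-finger parallel gripper is mounted at the origin on the work surface. World frame = base frame: x ahead of the robot, y to its left, z up, the work surface at z = 0. Lengths are in m, angles in rad, forces in N, time in s.
With the tool pointing down it reaches from about 0.25 to 0.775 m from the base axis. Payload 8.9 kg.
Tool frame: the origin (TCP) lies at the very end of the fingers, on their centre line; the grasp point (between the pads) lies 19 mm behind it; z points along the fingers, y is the line along which they close (so a half turn about z gives the same grasp; the last joint's range is limited). The gripper opens to 85 mm and grips with 20 to 120 N. Pads are 22 mm wide; open, the fingers measure 114 mm over their backs; the gripper's body (76 mm by 85 mm) begins 54 mm behind the grasp point. The pads swing forward as they close: fully open they stand 13 mm farther back than shut.
Start: joints at [-1.41, 0.291, -0.153, 1.127, 0, 1.431], TCP at [0.155, -0.502, 0.231] pointing down, gripper open.
Joint ranges: [-2.52, 2.52], [-0.91, 1.74], [-1.3, 1.37], [-1.96, 2.02], [-1.52, 1.47], [-3.14, 3.14]. Speed limits (rad/s): [2.22, 2.22, 2.79, 3.14, 3.14, 3.14].

### API

Orientations are given as a 3x3 rotation matrix whose columns are the frame's x, y, z axes.
In Python, from bench import * gives the robot as it stands. The module is installed in compiled form; this text tells all that it offers.
- The arm moves only by the tool servo_tool, never from a script. Its argument "plan" is a list of rows, each a list of 7 numbers: the shift along the world's x, y, z in units of 100 mm (1.0 is 100 mm), then the turn, a rotation vector about the world's x, y, z in units of 45 degrees (1.0 is 45 degrees), then the gripper command: -1 is shut, 1 is fully open, values between are in proportion. A call has exactly 5 rows; each row shifts and turns the commanded pose from where the row before left it; what a row does not reach is not made up. A row lasts 1/12 s, in which the tool goes at most 41.7 mm and 7.16 degrees, less where a joint would pass 70% of its speed; a pose out of reach is approached as far as the arm can. A call with a number of a shift or a turn outside -1 to 1 is refused whole. A call with a gripper value outside its range is refused whole. The fingers move at their own pace and stop on an object; "squeeze" is the grip in N (left out, the last holds). Time passes only in rows, so rows that do not move let the fingers close, or fill a call up. It gives the time, the measured TCP pose, the force, the opening and the grip force at its end, in the units of the state.
- state(): the state, without advancing time (a new reading comes with each control period).
- read_camera(name): name is "scene" or "top" or "wrist"; returns a dict with "pixels" (480x640x3 uint8, red, green, blue), "fx", "fy", "cx", "cy" (pixels), "pose" (4x4, takes a point from camera to world coordinates); the wrist camera has in their place "T_tool_cam" (4x4, takes a point from camera to tool coordinates, whose origin is the TCP and whose axes are the flange's). Camera axes: x right, y down, z forward; pixel columns grow to the right and rows downward; lengths in m; the calibration is good to about 2 mm. The wrist camera is an equidistant fisheye: a pixel r from the principal point sees the ray r / f radians off the axis. A picture is of the moment at which its call begins: read the wrist's pose just before it. There is no depth.
- job_done(): hands the job in; it is judged then, once.
Trained networks look in a picture, given as the dict that the camera call returned (one of the last four; its "shot" number tells which), for a name from the list of things; names that differ only in an ending like _2 or _b are one class to them, and where a whole thing is asked for, a point or a joint stands for the part that bears it (a point fixed in the world has none). Each returns a list of dicts, best first, with "p" (0 to 1); they miss things now and then, are a little off and sometimes report something else, mostly with a low value. They report only what shows in the picture. A call takes as long as a camera call.
- look_for(picture, label): "rect" ([left, top, width, height] in pixels, round what is visible of it).
- place_of(picture, label): "xy" ([column, row] in pixels: a listed point, or the origin of a listed thing).
The state is a dict: "time": time; "qpos": joint angles; "qvel": joint speeds; "tau": joint torques, N m; "eef_pos": TCP position; "tool_rot": TCP orientation; "contact_force": force on the tool from outside, world axes, zero at the start; "wrist_torque": the same for the moment, N m; "grip_width": finger opening in m; "gripper_force": force on a finger pad.
Only numpy, scipy, OpenCV 4.12 (cv2) and the standard library are available. Lean on these libraries where they do the work, as an engineer would, in place of code of your own. Each camera call takes 0.05 s, during which the arm holds its last target. There are 200 camera calls.

## Working session

There is one attempt and no reset: what is moved stays moved. The work goes in short steps, Python scripts to look and compute and a tool call to move; the robot and the scene stay as the last step left them, time stands still between calls to the robot, and variables do not carry over. Pictures are saved under pics/ and viewed, at most 10 in all, crops included, and the job is handed in when it is done.

Besides the shell and the picture viewer there is one more tool, called after "Request:" in YAML: its name, and indented under it one key for each argument. servo_tool: Moves the arm, as the interface text tells. Shifts and turns lie within -1 to 1; 1 stands for 100 mm of shift or 45 degrees of turn. Its arguments: {"type":"object","properties":{"plan":{"type":"array","items":{"type":"array","items":{"type":"number"}}},"squeeze":{"type":"number"}},"required":["plan"]}

```bash
mkdir -p pics; cat > h.py <<'E'
from bench import *
import numpy as np, cv2
def ray(c,uv):
    d=np.array([(uv[0]-c['cx'])/c['fx'],(uv[1]-c['cy'])/c['fy'],1.])
    P=np.array(c['pose']); return P[:3,3],P[:3,:3]@d
def at(c,uv,z):
    o,d=ray(c,uv); return o+d*(z-o[2])/d[2]
def save(c,n): cv2.imwrite('pics/'+n,np.ascontiguousarray(c['pixels'][:,:,::-1]))
Z=dict(tray_centre=.018,tray_panel=.023,tray_handle=.028,bay_mouth=0,parked_centre=.018,beaker_centre=.046,bottle_centre=.04,dish_centre=.0075)
def survey(cams=('top','scene'),names=Z):
    for n in cams:
        c=read_camera(n); save(c,f'{n}_{c["shot"]}.png')
        print(n,np.round(np.array(c['pose'])[:3,3],3))
        for k in names:
            for r in place_of(c,k)[:2]: print(k,round(r['p'],2),np.round(r['xy']),np.round(at(c,r['xy'],Z[k]),4))
E
python3 - <<'E'
from h import *
survey(); s=state(); print(s)
E
ls pics
```

```text
top [ 0.559 -0.015  1.235]
tray_centre 0.8 [170. 290.] [0.4963 0.2882 0.018 ]
tray_panel 0.65 [170. 255.] [0.5705 0.2872 0.023 ]
tray_handle 0.81 [169. 241.] [0.5989 0.2889 0.028 ]
parked_centre 0.72 [342. 168.] [ 0.7501 -0.0707  0.018 ]
beaker_centre 0.7 [450. 309.] [ 0.4561 -0.2858  0.046 ]
bottle_centre 0.94 [158. 183.] [0.717  0.3075 0.04  ]
dish_centre 0.98 [459. 175.] [ 0.7349 -0.317   0.0075]
dish_centre 0.55 [449. 312.] [ 0.4481 -0.2905  0.0075]
scene [1.181 0.163 0.828]
tray_centre 0.59 [458. 230.] [0.4866 0.2829 0.018 ]
tray_panel 0.58 [458. 258.] [0.566  0.2909 0.023 ]
tray_handle 0.93 [454. 271.] [0.6039 0.2838 0.028 ]
beaker_centre 0.69 [220. 162.] [ 0.4558 -0.2794  0.046 ]
bottle_centre 0.67 [463. 317.] [0.7118 0.3097 0.04  ]
dish_centre 0.61 [153. 263.] [ 0.7367 -0.3199  0.0075]
{'time': 0.9, 'qpos': array([-1.41028684e+00,  2.90695799e-01, -1.53399506e-01,  1.12672228e+00,
        5.74695192e-05,  1.43150356e+00]), 'qvel': array([-0.00034222,  0.00267981, -0.0003403 ,  0.00043127,  0.00074677,
        0.00166214]), 'tau': array([ 1.36284616e-03, -5.37019801e+01,  3.31638050e+01,  1.69396080e-03,
        2.17593688e-04, -3.01028535e-06]), 'eef_pos': array([ 0.1550729 , -0.50156666,  0.23130748]), 'tool_rot': array([[ 9.55394908e-01,  2.95331282e-01,  5.33326541e-05],
       [ 2.95331281e-01, -9.55394910e-01,  3.01737504e-05],
       [ 5.98649987e-05, -1.30770464e-05, -9.99999998e-01]]), 'contact_force': array([ 0.65776947, -0.1374623 ,  0.08771751]), 'wrist_torque': array([ 0.04608146,  0.04863482, -0.03484782]), 'gripper_force': 0.0, 'grip_width': 0.08551394430385001}
scene_2.png
top_1.png
```

```bash
cd pics; python3 -c "
import cv2
a=cv2.imread('top_1.png');cv2.imwrite('t1.png',cv2.resize(a[90:390,100:500],(800,600),interpolation=cv2.INTER_CUBIC))"
```

```text
(no output)
```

View pics/t1.png

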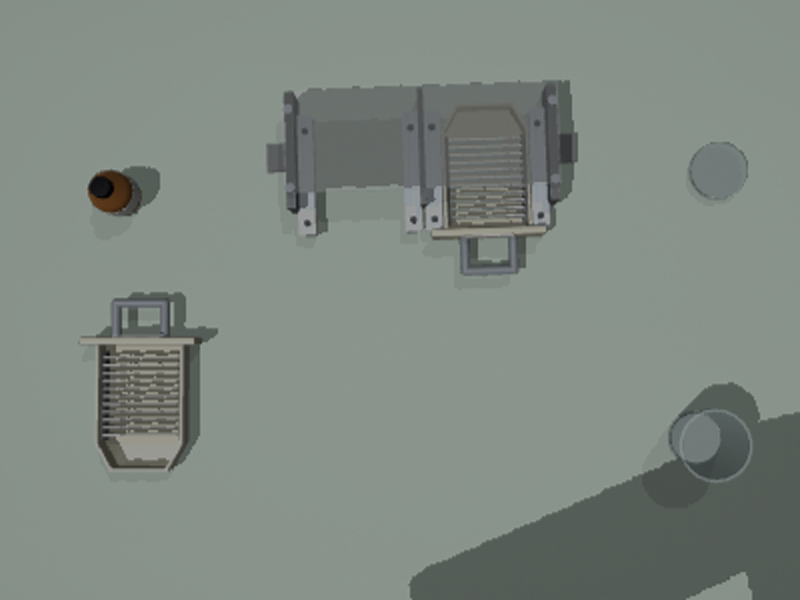

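View pics/scene_2.png

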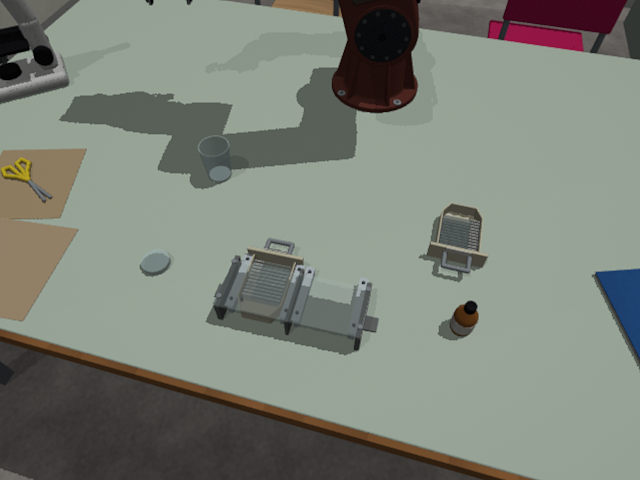

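The top view shows the tray at lower left with its handle towards +x. The empty bay is the left one, with rail ends near crop pixels (308,235) and (413,232). The parked tray is in the right bay. I'll drag the tray by its handle along the bench, which keeps it level. First I'll fly over to look with the wrist camera.

Request:
servo_tool:
  plan:
    - [0.15, 0.28, 0, 0, 0, 0.08, 1]
    - [0.15, 0.28, 0, 0, 0, 0.08, 1]
    - [0.15, 0.28, 0, 0, 0, 0.08, 1]
    - [0.15, 0.28, 0, 0, 0, 0.08, 1]
    - [0.15, 0.28, 0, 0, 0, 0.08, 1]
  squeeze: 70

```text
time: 1.32
eef_pos: [0.2304, -0.3602, 0.2313]
tool_rot: [[0.816, 0.578, 0.0], [0.578, -0.816, -0.0], [-0.0, 0.0, -1.0]]
contact_force: [0.5, 0.3, -0.6]
grip_width: 0.0857
gripper_force: 0.0
```

Request:
servo_tool:
  plan:
    - [0.15, 0.28, 0, 0, 0, 0.08, 1]
    - [0.15, 0.28, 0, 0, 0, 0.08, 1]
    - [0.15, 0.28, 0, 0, 0, 0.08, 1]
    - [0.15, 0.28, 0, 0, 0, 0.08, 1]
    - [0.15, 0.28, 0, 0, 0, 0.08, 1]

```text
time: 1.73
eef_pos: [0.3055, -0.2202, 0.2315]
tool_rot: [[0.597, 0.802, 0.0], [0.802, -0.597, -0.0], [-0.0, 0.001, -1.0]]
contact_force: [0.1, 0.7, -0.5]
grip_width: 0.0853
gripper_force: 0.0
```

Request:
servo_tool:
  plan:
    - [0.15, 0.28, 0, 0, 0, 0.08, 1]
    - [0.15, 0.28, 0, 0, 0, 0.08, 1]
    - [0.15, 0.28, 0, 0, 0, 0.08, 1]
    - [0.15, 0.28, 0, 0, 0, 0.08, 1]
    - [0.15, 0.28, 0, 0, 0, 0.08, 1]

```text
time: 2.15
eef_pos: [0.3806, -0.0801, 0.2316]
tool_rot: [[0.32, 0.947, 0.001], [0.947, -0.32, -0.0], [-0.0, 0.001, -1.0]]
contact_force: [1.2, -0.2, 0.9]
grip_width: 0.0853
gripper_force: 0.0
```

Request:
servo_tool:
  plan:
    - [0.2, 0.28, 0, 0, 0, 0.08, 1]
    - [0.2, 0.28, 0, 0, 0, 0.08, 1]
    - [0.2, 0.28, 0, 0, 0, 0.08, 1]
    - [0.2, 0.28, 0, 0, 0, 0.08, 1]
    - [0.2, 0.28, 0, 0, 0, 0.08, 1]

```text
time: 2.57
eef_pos: [0.4808, 0.0602, 0.2314]
tool_rot: [[0.011, 1.0, 0.0], [1.0, -0.011, -0.0], [-0.0, 0.0, -1.0]]
contact_force: [0.5, -0.8, 0.0]
grip_width: 0.0855
gripper_force: 0.0
```

```bash
cat >> h.py <<'E'
def wcam():
    s=state(); c=read_camera('wrist')
    T=np.eye(4);T[:3,:3]=s['tool_rot'];T[:3,3]=s['eef_pos']
    c['W']=T@np.array(c['T_tool_cam']); return c
def wat(c,uv,z):
    p=np.array([uv[0]-c['cx'],uv[1]-c['cy']]);r=np.hypot(*p);f=c['fx'];t=r/f
    d=np.array([*(p/max(r,1e-9)*np.sin(t)),np.cos(t)]);W=c['W'];d=W[:3,:3]@d;o=W[:3,3]
    return o+d*(z-o[2])/d[2]
def wproj(c,P):
    q=np.linalg.inv(c['W'])@np.append(P,1);r=np.hypot(q[0],q[1]);t=np.arctan2(r,q[2])
    return np.array([c['cx'],c['cy']])+c['fx']*t*q[:2]/r
def rect(c,x0,x1,y0,y1,z,s):
    "top-down rectified: up=+x, left=+y, s m/px at plane z"
    xs=np.arange(x1,x0,-s);ys=np.arange(y1,y0,-s)
    m=np.array([[wproj(c,(x,y,z)) for y in ys] for x in xs],np.float32)
    return cv2.remap(np.ascontiguousarray(c['pixels']),m[...,0],m[...,1],cv2.INTER_CUBIC)
def wsurvey(names):
    c=wcam()
    for k in names:
        for r in place_of(c,k)[:2]: print(k,round(r['p'],2),np.round(r['xy']),np.round(wat(c,r['xy'],Z[k]),4))
    return c
E
python3 - <<'E'
from h import *
s=state();print(s['time'],s['eef_pos'],np.degrees(np.arctan2(s['tool_rot'][1,0],s['tool_rot'][0,0])),s['qpos'])
c=wsurvey(['bay_mouth','parked_centre','tray_handle','tray_panel','tray_centre'])
print(c['W'][:3,3],c['W'][:3,2])
m=rect(c,.55,.85,-.16,.24,.024,.0005)
cv2.imwrite('pics/w1.png',np.ascontiguousarray(m[:,:,::-1]))
E
```

```text
2.5667 [0.48084344 0.06020165 0.23142451] 89.37797473734088 [-2.63842870e-02  2.13655524e-01 -2.56440523e-01  1.10020177e+00
 -1.05125368e-04  1.55526837e+00]
parked_centre 0.84 [527. 311.] [ 0.7381 -0.0694  0.018 ]
[0.48162129 0.13247166 0.3744101 ] [-0.00238044 -0.27926684 -0.96021058]
```

View pics/w1.png

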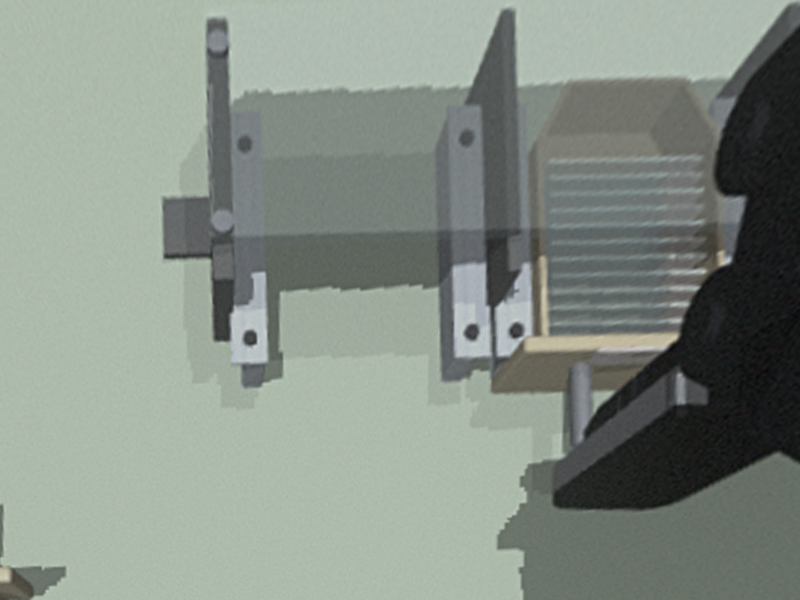

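The rectified wrist view (0.5 mm/px, plane z=24 mm) shows these points:
- **Left rail:** its inner front corner is at (268,363).
- **Right rail:** its inner front corner is at (453,357).
- **Bay:** the mouth is at about (0.670, 0.060), with a yaw of about +1.6°.

Next I'll move above the handle.

Request:
servo_tool:
  plan:
    - [0.12, 0.23, 0, 0, 0, 0, 1]
    - [0.12, 0.23, 0, 0, 0, 0, 1]
    - [0.12, 0.23, 0, 0, 0, 0, 1]
    - [0.12, 0.23, 0, 0, 0, 0, 1]
    - [0.12, 0.23, 0, 0, 0, 0, 1]

```text
time: 3.28
eef_pos: [0.5403, 0.1731, 0.2317]
tool_rot: [[0.017, 1.0, 0.0], [1.0, -0.017, -0.0], [-0.0, 0.0, -1.0]]
contact_force: [0.8, -0.5, 0.6]
grip_width: 0.0853
gripper_force: 0.0
```

Request:
servo_tool:
  plan:
    - [0.12, 0.22, 0, 0, 0, 0, 1]
    - [0.12, 0.22, 0, 0, 0, 0, 1]
    - [0.12, 0.22, 0, 0, 0, 0, 1]
    - [0.12, 0.22, 0, 0, 0, 0, 1]
    - [0.12, 0.22, 0, 0, 0, 0, 1]

```text
time: 3.7
eef_pos: [0.6006, 0.2828, 0.2316]
tool_rot: [[0.017, 1.0, 0.0], [1.0, -0.017, -0.0], [-0.0, 0.0, -1.0]]
contact_force: [0.9, -0.6, 0.1]
grip_width: 0.0856
gripper_force: 0.0
```

```bash
python3 - <<'E'
from h import *
c=wsurvey(['tray_handle','tray_panel','tray_centre','bay_mouth'])
print(c['W'][:3,3])
t=read_camera('top')
for uv in [(254,207.5),(306.5,206)]: print(at(t,uv,.024))
m=rect(c,.40,.70,.12,.42,.028,.0005)
cv2.imwrite('pics/w2.png',np.ascontiguousarray(m[:,:,::-1]))
E
```

```text
tray_handle 0.93 [312. 202.] [0.5977 0.2882 0.028 ]
tray_panel 0.64 [277. 207.] [0.5636 0.2835 0.023 ]
tray_centre 0.83 [207. 206.] [0.4914 0.2856 0.018 ]
[0.60187951 0.35511837 0.37462562]
[0.66701229 0.11304848 0.024     ]
[0.66937577 0.00409887 0.024     ]
```

View pics/w2.png

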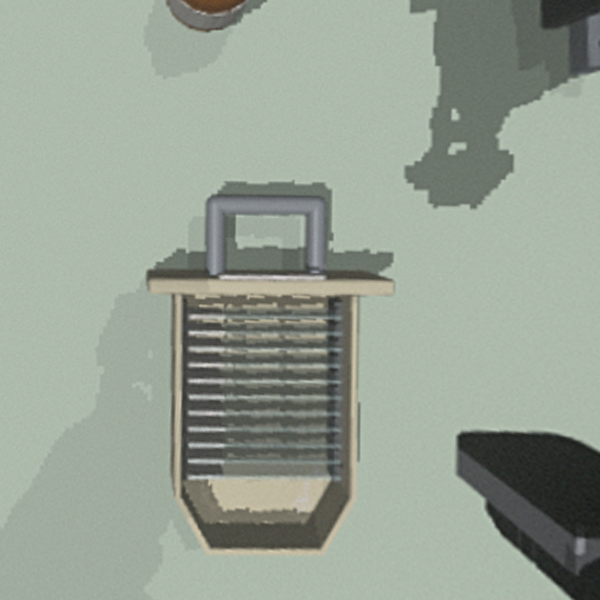

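The rectified wrist view shows the bar's centre at px (267,203), which is (0.5985, 0.2865). The panel tilt is about 1°, which the tool already matches. I'll narrow the fingers to about 25 mm so that one fits between bar and panel, then descend.

Request:
servo_tool:
  plan:
    - [-0.02, 0.04, -0.2, 0, 0, 0, -0.42]
    - [0, 0, -0.2, 0, 0, 0, -0.42]
    - [0, 0, -0.2, 0, 0, 0, -0.42]
    - [0, 0, -0.2, 0, 0, 0, -0.42]
    - [0, 0, -0.2, 0, 0, 0, -0.42]

```text
time: 4.42
eef_pos: [0.5978, 0.286, 0.1311]
tool_rot: [[0.016, 1.0, 0.0], [1.0, -0.016, -0.0], [-0.0, 0.0, -1.0]]
contact_force: [0.3, -0.3, -0.2]
grip_width: 0.0261
gripper_force: 0.0
```

Request:
servo_tool:
  plan:
    - [0, 0, -0.2, 0, 0, 0, -0.42]
    - [0, 0, -0.1, 0, 0, 0, -0.42]
    - [0, 0, 0, 0, 0, 0, -0.42]
    - [0, 0, 0, 0, 0, 0, -0.42]
    - [0, 0, 0, 0, 0, 0, -0.42]

```text
time: 4.83
eef_pos: [0.5988, 0.2873, 0.1028]
tool_rot: [[0.015, 1.0, 0.002], [1.0, -0.015, 0.001], [0.001, 0.002, -1.0]]
contact_force: [0.3, 0.1, 0.5]
grip_width: 0.0248
gripper_force: 0.0
```

```bash
python3 - <<'E'
from h import *
c=wsurvey(['tray_handle','tray_panel'])
save(c,'w3.png')
E
```

```text
tray_handle 0.9 [316. 249.] [0.5992 0.2883 0.028 ]
tray_panel 0.67 [261. 248.] [0.5644 0.2878 0.023 ]
```

View pics/w3.png

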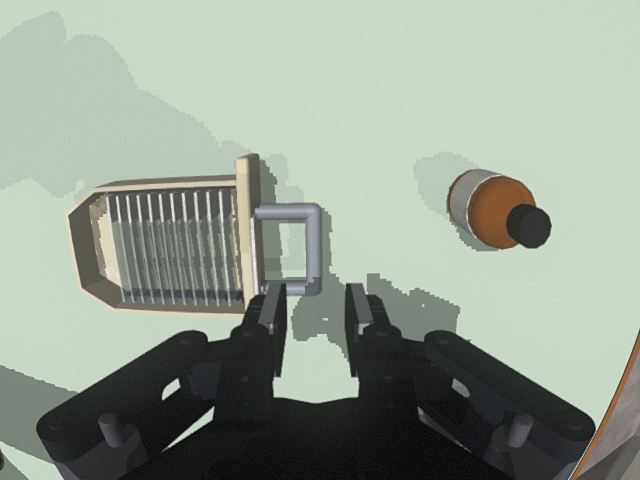

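The picture shows the fingers straddling column 318 symmetrically, with the bar at column 316. I'll descend and grip.

Request:
servo_tool:
  plan:
    - [0, 0, -0.2, 0, 0, 0, -0.42]
    - [0, 0, -0.2, 0, 0, 0, -0.42]
    - [0, 0, -0.2, 0, 0, 0, -0.42]
    - [0, 0, -0.2, 0, 0, 0, -0.42]
    - [0, 0, -0.12, 0, 0, 0, -0.42]

```text
time: 5.4
eef_pos: [0.5974, 0.2872, 0.0079]
tool_rot: [[0.014, 1.0, -0.001], [1.0, -0.014, -0.0], [-0.0, -0.001, -1.0]]
contact_force: [-0.1, 0.2, 0.8]
grip_width: 0.0242
gripper_force: 0.0
```

Request:
servo_tool:
  plan:
    - [0, 0, 0, 0, 0, 0, -0.42]
    - [0, 0, 0, 0, 0, 0, -0.7]
    - [0, 0, 0, 0, 0, 0, -1]
    - [0, 0, 0, 0, 0, 0, -1]
    - [0, 0, 0, 0, 0, 0, -1]

```text
time: 5.82
eef_pos: [0.5987, 0.2876, 0.0104]
tool_rot: [[0.014, 1.0, 0.002], [1.0, -0.014, 0.0], [0.0, 0.002, -1.0]]
contact_force: [-1.0, 0.1, -2.0]
grip_width: 0.0079
gripper_force: 68.2
```

```bash
python3 - <<'E'
from h import *
s=state();print(s['eef_pos'],s['contact_force'],s['wrist_torque'],s['grip_width'],s['gripper_force'],s['qpos'])
c=wsurvey(['tray_handle','tray_panel','tray_centre'])
E
```

```text
[0.59872977 0.28763273 0.01035909] [-0.98021227  0.11267485 -2.04834992] [-0.05886521 -0.05430012  0.09185453] 0.007863875143844809 68.22040915489197 [ 3.37933692e-01  7.30227139e-01 -3.51900873e-02  8.03819426e-01
 -1.14688434e-04  1.92299662e+00]
tray_handle 0.59 [315. 326.] [0.5986 0.2875 0.028 ]
tray_panel 0.97 [231. 320.] [0.5646 0.2872 0.023 ]
tray_centre 0.93 [ 88. 309.] [0.4913 0.2866 0.018 ]
```

```bash
python3 - <<'E'
import numpy as np
N=40;k=np.arange(N+1)/N;a=np.radians(-.9+182.5*k)
P=np.c_[.491+.009*k+.108*np.cos(a),.2865-.2265*k+.108*np.sin(a)]*10
d=np.diff(np.round(P,2),axis=0)
for i in range(0,N,5): print(np.round(d[i:i+5],2).tolist(),P[i+5]/10)
E
```

```text
[[0.0, 0.03], [-0.01, 0.03], [-0.01, 0.02], [-0.02, 0.03], [-0.03, 0.02]] [0.59232252 0.29849204]
[[-0.03, 0.03], [-0.04, 0.02], [-0.04, 0.01], [-0.05, 0.01], [-0.06, 0.01]] [0.56998319 0.30587512]
[[-0.06, 0.0], [-0.07, 0.0], [-0.07, -0.01], [-0.07, -0.02], [-0.07, -0.02]] [0.5356395  0.30136852]
[[-0.08, -0.02], [-0.08, -0.04], [-0.08, -0.04], [-0.09, -0.04], [-0.08, -0.06]] [0.49484027 0.28124798]
[[-0.09, -0.06], [-0.08, -0.07], [-0.08, -0.07], [-0.08, -0.08], [-0.08, -0.09]] [0.45414425 0.24423194]
[[-0.07, -0.09], [-0.08, -0.1], [-0.06, -0.11], [-0.07, -0.11], [-0.06, -0.11]] [0.42009404 0.19168199]
[[-0.05, -0.12], [-0.05, -0.13], [-0.05, -0.13], [-0.04, -0.13], [-0.03, -0.14]] [0.39819255 0.12738992]
[[-0.02, -0.13], [-0.02, -0.14], [-0.02, -0.15], [0.0, -0.14], [0.0, -0.14]] [0.39204211 0.05698446]
```

Request:
servo_tool:
  plan:
    - [0, 0.03, 0, 0, 0, 0.1, -1]
    - [-0.01, 0.03, 0, 0, 0, 0.1, -1]
    - [-0.01, 0.02, 0, 0, 0, 0.1, -1]
    - [-0.02, 0.03, 0, 0, 0, 0.1, -1]
    - [-0.03, 0.02, 0, 0, 0, 0.11, -1]

```text
time: 6.43
eef_pos: [0.5918, 0.3014, 0.0102]
tool_rot: [[-0.38, 0.925, 0.002], [0.925, 0.38, 0.002], [0.001, 0.002, -1.0]]
contact_force: [-0.7, 2.7, 3.0]
grip_width: 0.0076
gripper_force: 68.8
```

Request:
servo_tool:
  plan:
    - [-0.03, 0.03, 0, 0, 0, 0.1, -1]
    - [-0.04, 0.02, 0, 0, 0, 0.1, -1]
    - [-0.04, 0.01, 0, 0, 0, 0.1, -1]
    - [-0.05, 0.01, 0, 0, 0, 0.1, -1]
    - [-0.06, 0.01, 0, 0, 0, 0.11, -1]

```text
time: 6.85
eef_pos: [0.5697, 0.3094, 0.0102]
tool_rot: [[-0.711, 0.704, 0.002], [0.704, 0.711, 0.002], [-0.0, 0.002, -1.0]]
contact_force: [-1.5, 1.9, 2.4]
grip_width: 0.0079
gripper_force: 68.7
```

```bash
python3 - <<'E'
from h import *
s=state();print(s['eef_pos'],np.degrees(np.arctan2(s['tool_rot'][1,0],s['tool_rot'][0,0])),s['contact_force'],s['wrist_torque'],s['grip_width'],s['gripper_force'])
c=wsurvey(['tray_handle','tray_panel','tray_centre'])
E
```

```text
[0.56974912 0.30935032 0.0101542 ] 135.2909910885149 [-1.45839849  1.87797456  2.43711865] [ 0.44441587 -0.02850678 -0.18148643] 0.007884680823668328 68.71525526046753
tray_handle 0.6 [314. 327.] [0.5707 0.309  0.028 ]
tray_panel 0.76 [229. 321.] [0.5469 0.2838 0.023 ]
tray_centre 0.7 [ 83. 303.] [0.4937 0.2322 0.018 ]
```

Request:
servo_tool:
  plan:
    - [-0.06, 0, 0, 0, 0, 0.1, -1]
    - [-0.07, 0, 0, 0, 0, 0.1, -1]
    - [-0.07, -0.01, 0, 0, 0, 0.1, -1]
    - [-0.07, -0.02, 0, 0, 0, 0.1, -1]
    - [-0.07, -0.02, 0, 0, 0, 0.11, -1]

```text
time: 7.47
eef_pos: [0.5364, 0.3042, 0.0101]
tool_rot: [[-0.928, 0.374, 0.003], [0.374, 0.928, 0.002], [-0.002, 0.003, -1.0]]
contact_force: [2.2, 2.9, 3.8]
grip_width: 0.0073
gripper_force: 69.0
```

Request:
servo_tool:
  plan:
    - [-0.08, -0.02, 0, 0, 0, 0.1, -1]
    - [-0.08, -0.04, 0, 0, 0, 0.1, -1]
    - [-0.08, -0.04, 0, 0, 0, 0.1, -1]
    - [-0.09, -0.04, 0, 0, 0, 0.1, -1]
    - [-0.08, -0.06, 0, 0, 0, 0.11, -1]

```text
time: 7.88
eef_pos: [0.4953, 0.2845, 0.0101]
tool_rot: [[-1.0, -0.018, 0.003], [-0.018, 1.0, 0.002], [-0.003, 0.002, -1.0]]
contact_force: [0.3, 4.4, 4.4]
grip_width: 0.0074
gripper_force: 68.9
```

Request:
servo_tool:
  plan:
    - [-0.09, -0.06, 0, 0, 0, 0.1, -1]
    - [-0.08, -0.07, 0, 0, 0, 0.1, -1]
    - [-0.08, -0.07, 0, 0, 0, 0.1, -1]
    - [-0.08, -0.08, 0, 0, 0, 0.1, -1]
    - [-0.08, -0.09, 0, 0, 0, 0.11, -1]

```text
time: 8.3
eef_pos: [0.4545, 0.2472, 0.0101]
tool_rot: [[-0.914, -0.407, 0.003], [-0.407, 0.914, 0.002], [-0.003, 0.001, -1.0]]
contact_force: [1.4, 4.4, 4.2]
grip_width: 0.0077
gripper_force: 69.0
```

Request:
servo_tool:
  plan:
    - [-0.07, -0.09, 0, 0, 0, 0.1, -1]
    - [-0.08, -0.1, 0, 0, 0, 0.1, -1]
    - [-0.06, -0.11, 0, 0, 0, 0.1, -1]
    - [-0.07, -0.11, 0, 0, 0, 0.1, -1]
    - [-0.06, -0.11, 0, 0, 0, 0.11, -1]

```text
time: 8.72
eef_pos: [0.4204, 0.195, 0.01]
tool_rot: [[-0.683, -0.731, 0.003], [-0.731, 0.683, 0.002], [-0.003, -0.0, -1.0]]
contact_force: [1.3, 4.9, 4.3]
grip_width: 0.0073
gripper_force: 69.2
```

```bash
python3 - <<'E'
from h import *
s=state();print(s['eef_pos'],np.degrees(np.arctan2(s['tool_rot'][1,0],s['tool_rot'][0,0])),s['contact_force'],s['wrist_torque'],s['grip_width'],s['gripper_force'],s['qpos'])
c=wsurvey(['tray_handle','tray_panel','tray_centre'])
E
```

```text
[0.42043521 0.19495799 0.01003895] -133.05796278273934 [1.30335547 4.90549503 4.33362285] [ 1.01690896 -0.19794949  0.15543588] 0.007271922705175828 69.2112386226654 [ 0.27518769  0.43531661 -0.62320796  0.50910461  0.00147747 -0.54410242]
tray_handle 0.56 [319. 327.] [0.4209 0.1986 0.028 ]
tray_panel 0.72 [232. 321.] [0.4471 0.175  0.023 ]
tray_centre 0.55 [ 85. 311.] [0.5047 0.1253 0.018 ]
```

Request:
servo_tool:
  plan:
    - [-0.05, -0.13, 0, 0, 0, 0.1, -1]
    - [-0.05, -0.13, 0, 0, 0, 0.1, -1]
    - [-0.05, -0.13, 0, 0, 0, 0.1, -1]
    - [-0.04, -0.13, 0, 0, 0, 0.1, -1]
    - [-0.03, -0.14, 0, 0, 0, 0.1, -1]

```text
time: 9.33
eef_pos: [0.3984, 0.1291, 0.0099]
tool_rot: [[-0.351, -0.936, 0.002], [-0.936, 0.351, 0.002], [-0.003, -0.001, -1.0]]
contact_force: [0.6, 4.6, 5.9]
grip_width: 0.0073
gripper_force: 69.7
```

Request:
servo_tool:
  plan:
    - [-0.02, -0.14, 0, 0, 0, 0.1, -1]
    - [-0.02, -0.14, 0, 0, 0, 0.1, -1]
    - [-0.02, -0.15, 0, 0, 0, 0.1, -1]
    - [0, -0.14, 0, 0, 0, 0.1, -1]
    - [0, -0.14, 0, 0, 0, 0.09, -1]

```text
time: 9.75
eef_pos: [0.3919, 0.0576, 0.0097]
tool_rot: [[0.026, -1.0, 0.001], [-1.0, -0.026, 0.002], [-0.002, -0.001, -1.0]]
contact_force: [0.3, 5.5, 5.6]
grip_width: 0.0076
gripper_force: 69.7
```

Request:
servo_tool:
  plan:
    - [0.1, 0, 0, 0, 0, 0, -1]
    - [0.15, 0, 0, 0, 0, 0, -1]
    - [0.15, 0, 0, 0, 0, 0, -1]
    - [0.15, 0, 0, 0, 0, 0, -1]
    - [0.1, 0, 0, 0, 0, 0, -1]

```text
time: 10.17
eef_pos: [0.4556, 0.0572, 0.0092]
tool_rot: [[0.021, -1.0, -0.003], [-1.0, -0.021, -0.0], [0.0, 0.003, -1.0]]
contact_force: [-9.8, -0.0, 13.8]
grip_width: 0.0075
gripper_force: 70.1
```

```bash
python3 - <<'E'
from h import *
s=state();print(s['eef_pos'],np.degrees(np.arctan2(s['tool_rot'][1,0],s['tool_rot'][0,0])),s['contact_force'],s['wrist_torque'],s['grip_width'],s['gripper_force'],s['qpos'])
c=wsurvey(['tray_handle','tray_panel','tray_centre','bay_mouth'])
print(c['W'][:3,3])
save(c,'w4raw.png')
survey(('top',),['tray_handle','tray_panel','tray_centre','parked_centre','bottle_centre','bay_mouth'])
m=rect(c,.44,.80,-.12,.20,.028,.0006)
cv2.imwrite('pics/w4.png',np.ascontiguousarray(m[:,:,::-1]))
E
```

```text
[0.45555608 0.05721684 0.00920504] -88.80413597069396 [-9.83729904e+00 -3.73430842e-03  1.37736058e+01] [-0.03937725  1.88868734 -0.04360262] 0.00750004273892348 70.12362957000732 [-3.41483927e-02  4.34716573e-01 -6.27807836e-01  5.11302036e-01
 -5.03183030e-04 -1.62581521e+00]
tray_handle 0.7 [316. 326.] [0.4554 0.0595 0.028 ]
tray_panel 0.85 [230. 320.] [0.4899 0.0611 0.023 ]
tray_centre 0.95 [ 84. 308.] [0.5646 0.0642 0.018 ]
[ 0.45754846 -0.01214668  0.1522218 ]
top [ 0.559 -0.015  1.235]
tray_panel 0.82 [281. 290.] [0.4951 0.058  0.023 ]
tray_centre 0.92 [279. 253.] [0.5726 0.0621 0.018 ]
parked_centre 0.68 [342. 170.] [ 0.7438 -0.0713  0.018 ]
bottle_centre 0.76 [156. 186.] [0.7102 0.3128 0.04  ]
bay_mouth 0.48 [280. 254.] [0.5694 0.0618 0.    ]
```

View pics/w4.png

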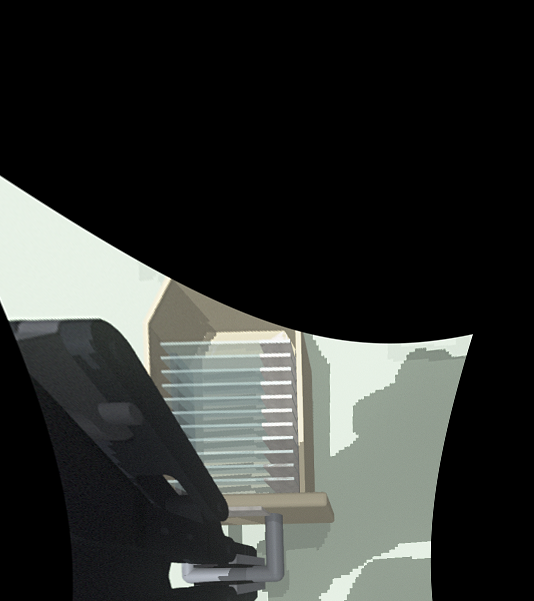

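The wrist view confirms the tray is held, with the bar at (230,575). It doesn't show the rails, so I'll check alignment with the top view.

```bash
ls pics; python3 - <<'E'
import cv2,glob
f=sorted(glob.glob('pics/top_*.png'),key=lambda s:int(s[9:-4]))[-1]
a=cv2.imread(f)[140:320,190:400]
cv2.imwrite('pics/t2.png',cv2.resize(a,None,fx=3.33,fy=3.33,interpolation=cv2.INTER_CUBIC))
E
```

```text
scene_2.png
t1.png
top_1.png
top_11.png
w1.png
w2.png
w3.png
w4.png
w4raw.png
```

View pics/t2.png

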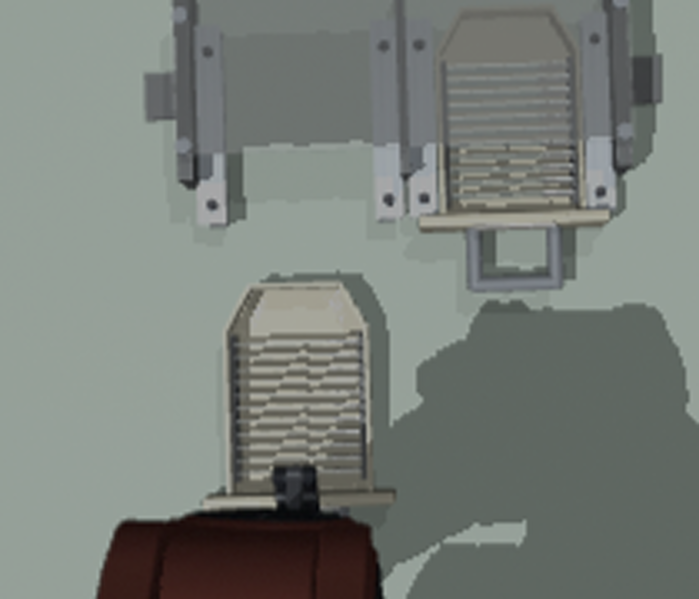

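The crop shows the rails' inner edges at columns 226 and 377 (front) and 219 and 372 (rear). The tray's sides are at 226 and 369. So the tray sits about 4 mm too far to +y, with the yaw about 0.6° short. I'll correct both while approaching.

Request:
servo_tool:
  plan:
    - [0.05, -0.01, 0.01, 0, 0, 0.013, -1]
    - [0.06, -0.01, 0, 0, 0, 0, -1]
    - [0.06, -0.01, 0, 0, 0, 0, -1]
    - [0.05, -0.01, 0, 0, 0, 0, -1]
    - [0, -0.005, 0, 0, 0, 0, -1]

```text
time: 11.18
eef_pos: [0.4751, 0.0535, 0.0097]
tool_rot: [[0.036, -0.999, -0.006], [-0.999, -0.036, 0.001], [-0.001, 0.006, -1.0]]
contact_force: [-4.0, 4.7, 7.1]
grip_width: 0.0076
gripper_force: 69.6
```

```bash
python3 - <<'E'
from h import *
s=state();print(s['eef_pos'],np.degrees(np.arctan2(s['tool_rot'][1,0],s['tool_rot'][0,0])),s['contact_force'],s['wrist_torque'],s['gripper_force'])
a=sum(read_camera('top')['pixels'].astype(float) for _ in range(6))/6
a=a[195:305,225:345,::-1]
cv2.imwrite('pics/t3.png',cv2.resize(a,None,fx=5,fy=5,interpolation=cv2.INTER_CUBIC))
E
```

```text
[0.47513563 0.05350811 0.00968317] -87.9617335761517 [-3.97369546  4.68810477  7.14565099] [0.81869306 0.67787329 0.10657834] 69.55722570419312[ WARN:0@1.873] global loadsave.cpp:1063 imwrite_ Unsupported depth image for selected encoder is fallbacked to CV_8U.
```

View pics/t3.png

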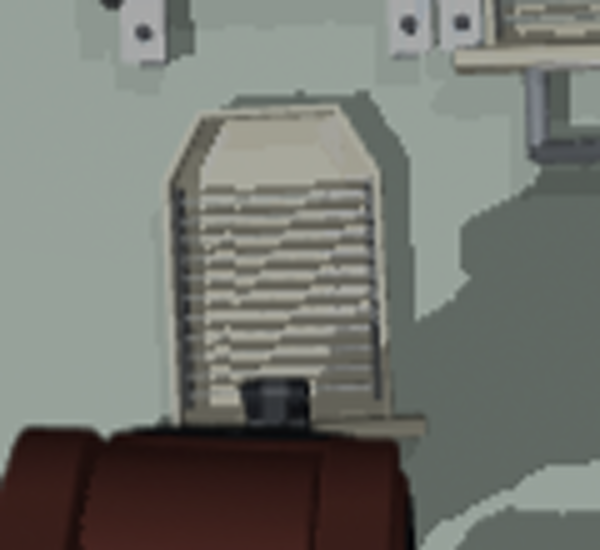

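The tray centreline is now about 2.5 mm off and the yaw about +0.3° too far. I'll trim both and start entering.

Request:
servo_tool:
  plan:
    - [0.05, -0.02, 0.005, 0, 0, -0.007, -1]
    - [0.08, 0.0025, 0, 0, 0, 0, -1]
    - [0.08, 0.0025, 0, 0, 0, 0, -1]
    - [0.07, 0.002, 0, 0, 0, 0, -1]
    - [0.07, 0.002, 0, 0, 0, 0, -1]

```text
time: 11.9
eef_pos: [0.509, 0.0521, 0.01]
tool_rot: [[0.03, -1.0, -0.008], [-1.0, -0.03, 0.0], [-0.0, 0.008, -1.0]]
contact_force: [-9.7, 0.4, 11.9]
grip_width: 0.0075
gripper_force: 69.9
```

Request:
servo_tool:
  plan:
    - [0.04, 0.001, 0, 0, 0, 0, -1]
    - [0.04, 0.001, 0, 0, 0, 0, -1]
    - [0.04, 0.001, 0, 0, 0, 0, -1]
    - [0.04, 0.001, 0, 0, 0, 0, -1]
    - [0.0, 0, 0, 0, 0, 0, -1]

```text
time: 12.32
eef_pos: [0.5259, 0.0525, 0.01]
tool_rot: [[0.03, -1.0, -0.006], [-1.0, -0.03, 0.0], [-0.0, 0.006, -1.0]]
contact_force: [-4.6, -0.9, 6.4]
grip_width: 0.0075
gripper_force: 69.4
```

```bash
python3 - <<'E'
from h import *
s=state();print(s['eef_pos'],np.degrees(np.arctan2(s['tool_rot'][1,0],s['tool_rot'][0,0])),s['contact_force'],s['wrist_torque'],s['gripper_force'])
a=sum(read_camera('top')['pixels'].astype(float) for _ in range(6))/6
a=a[165:285,225:345,::-1]
cv2.imwrite('pics/t4.png',cv2.resize(a,None,fx=5,fy=5,interpolation=cv2.INTER_CUBIC).clip(0,255).astype(np.uint8))
E
```

```text
[0.52588854 0.05245133 0.01003705] -88.2919902697441 [-4.64619042 -0.93430253  6.35421426] [-0.07605918  0.8018907   0.05060316] 69.38620090484619
```

View pics/t4.png

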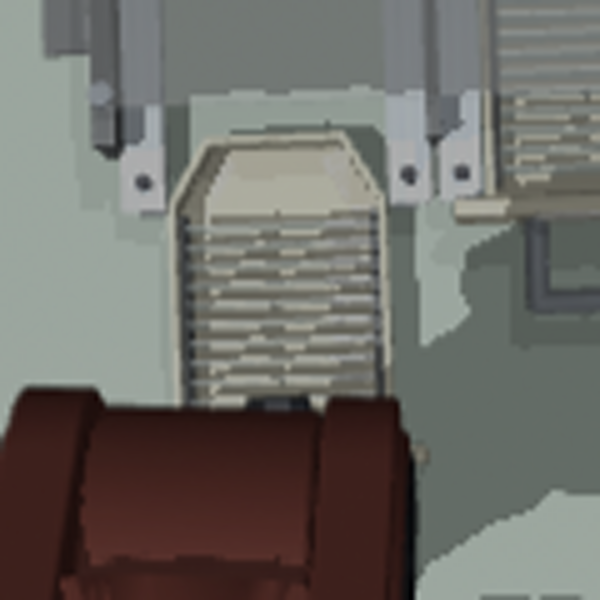

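The tray nose is in the mouth: sides at 173/386 against rail edges 167/390, which is within about 1 mm. I'll slide it in.

Request:
servo_tool:
  plan:
    - [0.04, 0.008, 0, 0, 0, 0, -1]
    - [0.06, 0.002, 0, 0, 0, 0, -1]
    - [0.06, 0.002, 0, 0, 0, 0, -1]
    - [0.07, 0.002, 0, 0, 0, 0, -1]
    - [0.07, 0.002, 0, 0, 0, 0, -1]

```text
time: 13.03
eef_pos: [0.555, 0.0541, 0.0099]
tool_rot: [[0.03, -1.0, -0.008], [-1.0, -0.03, 0.0], [-0.0, 0.008, -1.0]]
contact_force: [-8.5, -0.0, 9.5]
grip_width: 0.0078
gripper_force: 69.8
```

Request:
servo_tool:
  plan:
    - [0.08, 0.0025, 0, 0, 0, 0, -1]
    - [0.08, 0.0025, 0, 0, 0, 0, -1]
    - [0.08, 0.0025, 0, 0, 0, 0, -1]
    - [0.08, 0.0025, 0, 0, 0, 0, -1]
    - [0.06, 0.002, 0, 0, 0, 0, -1]

```text
time: 13.45
eef_pos: [0.5937, 0.0553, 0.01]
tool_rot: [[0.03, -1.0, -0.007], [-1.0, -0.03, 0.0], [-0.0, 0.007, -1.0]]
contact_force: [-8.4, 0.1, 10.3]
grip_width: 0.0077
gripper_force: 69.7
```

No side force. About 32 mm remain, so I'll continue gently until contact.

Request:
servo_tool:
  plan:
    - [0.06, 0.002, 0, 0, 0, 0, -1]
    - [0.05, 0.0015, 0, 0, 0, 0, -1]
    - [0.05, 0.0015, 0, 0, 0, 0, -1]
    - [0.04, 0.001, 0, 0, 0, 0, -1]
    - [0.04, 0.001, 0, 0, 0, 0, -1]

```text
time: 13.87
eef_pos: [0.6172, 0.0559, 0.01]
tool_rot: [[0.03, -1.0, -0.007], [-1.0, -0.03, 0.0], [-0.0, 0.007, -1.0]]
contact_force: [-7.9, -0.6, 10.8]
grip_width: 0.0074
gripper_force: 69.7
```

Request:
servo_tool:
  plan:
    - [0.02, 0.001, 0, 0, 0, 0, -1]
    - [0.02, 0.001, 0, 0, 0, 0, -1]
    - [0.02, 0.001, 0, 0, 0, 0, -1]
    - [0.01, 0, 0, 0, 0, 0, -1]
    - [0, 0, 0, 0, 0, 0, -1]

```text
time: 14.28
eef_pos: [0.6245, 0.0562, 0.01]
tool_rot: [[0.03, -1.0, -0.007], [-1.0, -0.03, 0.0], [-0.0, 0.007, -1.0]]
contact_force: [-6.5, 0.2, 9.3]
grip_width: 0.0073
gripper_force: 69.6
```

Request:
servo_tool:
  plan:
    - [0.01, 0, 0, 0, 0, 0, -1]
    - [0.01, 0, 0, 0, 0, 0, -1]
    - [0.01, 0, 0, 0, 0, 0, -1]
    - [0, 0, 0, 0, 0, 0, -1]
    - [0, 0, 0, 0, 0, 0, -1]

```text
time: 14.7
eef_pos: [0.626, 0.0564, 0.0099]
tool_rot: [[0.03, -1.0, -0.009], [-1.0, -0.03, 0.0], [-0.001, 0.009, -1.0]]
contact_force: [-11.9, -0.0, 11.9]
grip_width: 0.0073
gripper_force: 70.2
```

Request:
servo_tool:
  plan:
    - [0.01, 0, 0, 0, 0, 0, -1]
    - [0.01, 0, 0, 0, 0, 0, -1]
    - [0, 0, 0, 0, 0, 0, -1]
    - [0, 0, 0, 0, 0, 0, -1]
    - [0, 0, 0, 0, 0, 0, -1]

```text
time: 15.12
eef_pos: [0.6259, 0.0564, 0.0096]
tool_rot: [[0.03, -0.999, -0.013], [-1.0, -0.03, 0.0], [-0.001, 0.013, -1.0]]
contact_force: [-19.0, 0.5, 16.4]
grip_width: 0.0073
gripper_force: 70.8
```

Motion has stopped at x=0.626 with the force rising to 19 N, so the panel is on the rail ends. I'll press a little more to square it, relax, release to a narrow opening, then check.

Request:
servo_tool:
  plan:
    - [0.01, 0, 0, 0, 0, 0, -1]
    - [0, 0, 0, 0, 0, 0, -1]
    - [-0.01, 0, 0.01, 0, 0, 0, -1]
    - [-0.01, 0, 0, 0, 0, 0, -1]
    - [0, 0, 0, 0, 0, 0, -1]

```text
time: 15.53
eef_pos: [0.6261, 0.0565, 0.0101]
tool_rot: [[0.03, -0.999, -0.011], [-1.0, -0.03, 0.0], [-0.001, 0.011, -1.0]]
contact_force: [-12.3, 0.9, 7.2]
grip_width: 0.0073
gripper_force: 69.9
```

Request:
servo_tool:
  plan:
    - [0, 0, 0, 0, 0, 0, -0.6]
    - [0, 0, 0, 0, 0, 0, -0.5]
    - [0, 0, 0, 0, 0, 0, -0.45]
    - [0, 0, 0, 0, 0, 0, -0.45]
    - [0, 0, 0, 0, 0, 0, -0.45]

```text
time: 15.95
eef_pos: [0.6319, 0.056, 0.0117]
tool_rot: [[0.03, -1.0, -0.0], [-1.0, -0.03, 0.0], [-0.0, 0.0, -1.0]]
contact_force: [-0.0, 0.6, 0.6]
grip_width: 0.0236
gripper_force: 0.0
```

```bash
python3 - <<'E'
from h import *
s=state();print(s['eef_pos'],s['contact_force'],s['wrist_torque'],s['grip_width'])
c=wsurvey(['tray_handle','tray_panel'])
E
```

```text
[0.63193081 0.05600468 0.0116553 ] [-0.0037134   0.62819505  0.55875957] [-0.0222864   0.03568317  0.02551591] 0.02363390421445784
tray_handle 0.66 [328. 326.] [0.6269 0.0596 0.028 ]
tray_panel 0.93 [244. 320.] [0.661  0.0609 0.023 ]
```

Request:
servo_tool:
  plan:
    - [-0.05, 0, 0, 0, 0, 0, -0.45]
    - [0, 0, 0, 0, 0, 0, -0.45]
    - [0, 0, 0.1, 0, 0, 0, -0.45]
    - [0, 0, 0.2, 0, 0, 0, -0.45]
    - [0, 0, 0.25, 0, 0, 0, -0.45]

```text
time: 16.52
eef_pos: [0.6258, 0.056, 0.0667]
tool_rot: [[0.03, -1.0, -0.003], [-1.0, -0.03, 0.0], [-0.0, 0.003, -1.0]]
contact_force: [0.1, 0.7, 0.0]
grip_width: 0.0236
gripper_force: 0.0
```

Request:
servo_tool:
  plan:
    - [-0.2, 0, 0.3, 0, 0, 0, -0.45]
    - [-0.35, 0, 0.2, 0, 0, 0, -0.45]
    - [-0.35, 0, 0.1, 0, 0, 0, -0.45]
    - [-0.35, 0, 0, 0, 0, 0, -0.45]
    - [-0.35, 0, 0, 0, 0, 0, -0.45]

```text
time: 16.93
eef_pos: [0.4662, 0.056, 0.1283]
tool_rot: [[0.03, -1.0, 0.003], [-1.0, -0.03, -0.0], [0.0, -0.003, -1.0]]
contact_force: [-0.7, 0.3, -0.1]
grip_width: 0.0235
gripper_force: 0.0
```

```bash
python3 - <<'E'
from h import *
a=sum(read_camera('top')['pixels'].astype(float) for _ in range(4))/4
cv2.imwrite('pics/t5.png',cv2.resize(a[120:260,130:270+100,::-1],None,fx=3.3,fy=3.3,interpolation=cv2.INTER_CUBIC).clip(0,255).astype(np.uint8))
survey(('top',),['parked_centre','bottle_centre','dish_centre','beaker_centre','tray_panel','tray_handle'])
E
```

```text
top [ 0.559 -0.015  1.235]
parked_centre 0.62 [344. 172.] [ 0.7412 -0.074   0.018 ]
dish_centre 0.83 [459. 174.] [ 0.7366 -0.3173  0.0075]
beaker_centre 0.89 [448. 311.] [ 0.453  -0.2799  0.046 ]
tray_panel 0.58 [278. 210.] [0.6615 0.0627 0.023 ]
tray_handle 0.79 [276. 226.] [0.6291 0.0664 0.028 ]
tray_handle 0.18 [457. 175.] [ 0.7304 -0.3087  0.028 ]
```

View pics/t5.png

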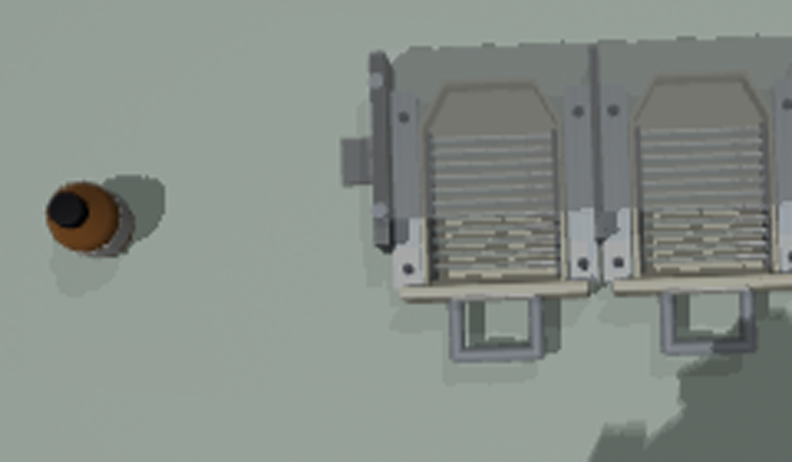

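The last picture shows the tray home. Its panel is at row ~291 on the rail ends, its handle bar at row ~356, parallel to the parked tray, and everything else is unmoved. I'm handing it in.

```bash
python3 -c "
from bench import *
print(job_done())"
```

```text
the job is handed in; nothing more can be done
None
```

The tray is in the empty bay, tapered end first with the handle facing out and its panel against the rail ends; I kept it flat on the bench throughout, and the job was handed in after about 17 s of the 72 s (no verdict came back).

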